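# Set out the paints and open the extraction

## Task

Get this model-making table ready for painting: draw every paint bottle straight up out of the light foam-board rack, without rocking or lifting the rack, and set each one down gently, standing upright on the floor of the aluminium paint tray. Also swing the extraction damper's red-knobbed lever to the green half-open mark. Leave the rack standing on the table and everything else where it is.

Things in the scene. Friction and masses are not known exactly. Their poses are not given: they have to be found in the camera images.
- bottle_brown: a closed dropper bottle of brown model paint: straight brown body 26 mm in diameter from its flat foot to 95 mm up, pale paper label low down, black cap 17 mm in diameter above it, 122 mm tall in all, about 40 g; origin at the centre of its foot, z up along its axis. Four to six of the six bottles are there; an absent one reads None from the start
- bottle_orange: a closed dropper bottle of orange model paint: straight orange body 26 mm in diameter from its flat foot to 95 mm up, pale paper label low down, black cap 17 mm in diameter above it, 122 mm tall in all, about 40 g; origin at the centre of its foot, z up along its axis
- bottle_teal: a closed dropper bottle of teal model paint: straight teal body 26 mm in diameter from its flat foot to 95 mm up, pale paper label low down, black cap 17 mm in diameter above it, 122 mm tall in all, about 40 g; origin at the centre of its foot, z up along its axis
- bottle_cream: a closed dropper bottle of cream model paint: straight cream body 26 mm in diameter from its flat foot to 95 mm up, pale paper label low down, black cap 17 mm in diameter above it, 122 mm tall in all, about 40 g; origin at the centre of its foot, z up along its axis
- bottle_gold: a closed dropper bottle of gold model paint: straight gold body 26 mm in diameter from its flat foot to 95 mm up, pale paper label low down, black cap 17 mm in diameter above it, 122 mm tall in all, about 40 g; origin at the centre of its foot, z up along its axis
- bottle_green: a closed dropper bottle of green model paint: straight green body 26 mm in diameter from its flat foot to 95 mm up, pale paper label low down, black cap 17 mm in diameter above it, 122 mm tall in all, about 40 g; origin at the centre of its foot, z up along its axis
- rack: light free-standing white foam-board rack (about 130 g, so it tips, drags or lifts easily), 280 x 52 mm, 65 mm tall; origin at the centre of its underside on the table, x along its row, z up. Six square openings 29 x 29 mm in its 5 mm thick top board, at x = -110, -66, -22, 22, 66, 110 mm, y = 0. Bottles stand upright in some of them, their feet on the rack's floor 5 mm up, 1.5 mm of play each side; a bottle is free once its foot is above 65 mm
- tray: shallow aluminium paint tray, fixed, 250 (its x) x 150 (its y) mm, walls 4 mm thick and 16 mm high; origin at the centre of its underside on the table, inner floor 4 mm above it, inside 242 x 142 mm
- damper_lever (a joint): angle of the red-knobbed lever of the extraction damper, turning about the vertical axis through pivot: 0 = shut (lever across the duct, pointing along -x of extractor), grows clockwise seen from above to 1.571 = open (lever along the duct, pointing to the hood, +y of extractor). 0.785 is half open, the lever over the green mark. It has no spring and stays where it is left; friction about 0.12 N m
- knob (a point): centre of the top of the lever's upright red knob, 18 mm in diameter, 38 mm tall above the lever's arm, 85 mm from the pivot; about 155 mm above the table
- pivot (a point): the lever's pivot on its vertical turning axis, at the height of the lever's arm, 115 mm above the table; the white scale plate under the arm is 58 mm in radius
- half_mark (a point): the broad green half-open mark on the white scale plate, 50 mm from the turning axis
- extractor: extraction hose lying along the table at the right: duct 77 mm in diameter along its y, axis 60 mm up, ending in a black flared hood (108 mm wide, up to 161 mm from the origin along +y); fixed; origin on the table right under the lever's pivot, z up
- tower_base: bystander: half-built card tower, 130 mm square, 114 mm tall, on the green mat at the back; origin under its centre
- tower_top: bystander: slim upper part of the card tower, 62 mm square foot, 246 mm tall, origin under its centre
- carafe: bystander: glass carafe with cork, 90 mm in diameter, 231 mm tall, origin under its centre
- cake_plate: bystander: white plate 210 mm in diameter with a slice of cake, origin under its centre
- balcony: bystander: small brown comb-like balcony part, 70 x 26 x 17 mm, origin under its centre
- glue: bystander: white glue bottle with red cap, 38 mm in diameter, 105 mm tall, origin under its centre
- tape_roll: bystander: roll of masking tape lying flat, 90 mm in diameter, 19 mm tall, origin under its centre
Mind the look-alikes: they are no part of the job. What is shaped like the bottle_brown but blue or purple is not meant.

How it is judged (in metres and radians):
At the end, for the whole second after the job is handed in: Every bottle that is there stands upright (within 0.1 rad) on the tray's floor, its centre at least 9 mm from the inner walls, at rest; the damper lever reads 0.785 within 0.1 rad; the rack stands upright (within 0.08 rad) on the table, at rest (x of bottle_brown in the frame of tray between -0.112 and 0.112 m and y of bottle_brown in the frame of tray between -0.062 and 0.062 m and z of each of bottle_brown, bottle_orange, bottle_teal, bottle_cream, bottle_gold, bottle_green in the frame of tray below 0.008 m and angle between each of bottle_brown, bottle_orange, bottle_teal, bottle_cream, bottle_gold, bottle_green's own z axis and vertical below 0.1 rad and linear speed of each of bottle_brown, bottle_orange, bottle_teal, bottle_cream, bottle_gold, bottle_green, rack below 0.02 m/s and x of bottle_orange in the frame of tray between -0.112 and 0.112 m and y of bottle_orange in the frame of tray between -0.062 and 0.062 m and x of bottle_teal in the frame of tray between -0.112 and 0.112 m and y of bottle_teal in the frame of tray between -0.062 and 0.062 m and x of bottle_cream in the frame of tray between -0.112 and 0.112 m and y of bottle_cream in the frame of tray between -0.062 and 0.062 m and x of bottle_gold in the frame of tray between -0.112 and 0.112 m and y of bottle_gold in the frame of tray between -0.062 and 0.062 m and x of bottle_green in the frame of tray between -0.112 and 0.112 m and y of bottle_green in the frame of tray between -0.062 and 0.062 m and value of joint damper_lever between 0.685 and 0.885 rad and angle between rack's own z axis and vertical below 0.08 rad and height (world z) of rack below 0.006 m); the robot touches nothing.
It fails at once if the rack is rocked by more than 9 degrees (angle between rack's own z axis and vertical above 0.16 rad).
It fails at once if the rack is lifted more than 20 mm off the table (height (world z) of rack above 0.02 m).
It fails at once if a bottle is dropped into the tray (faster than 0.7 m/s there, a fall of about 25 mm) ((z of bottle_brown in the frame of tray below 0.045 m and horizontal distance between bottle_brown and tray below 0.13 m and linear speed of bottle_brown above 0.7 m/s) or (z of bottle_orange in the frame of tray below 0.045 m and horizontal distance between bottle_orange and tray below 0.13 m and linear speed of bottle_orange above 0.7 m/s) or (z of bottle_teal in the frame of tray below 0.045 m and horizontal distance between bottle_teal and tray below 0.13 m and linear speed of bottle_teal above 0.7 m/s) or (z of bottle_cream in the frame of tray below 0.045 m and horizontal distance between bottle_cream and tray below 0.13 m and linear speed of bottle_cream above 0.7 m/s) or (z of bottle_gold in the frame of tray below 0.045 m and horizontal distance between bottle_gold and tray below 0.13 m and linear speed of bottle_gold above 0.7 m/s) or (z of bottle_green in the frame of tray below 0.045 m and horizontal distance between bottle_green and tray below 0.13 m and linear speed of bottle_green above 0.7 m/s)).
It fails at once if a bystander is moved by more than 30 mm (distance of any of tower_base, tower_top, carafe, cake_plate, balcony, glue, tape_roll from where it was at the start of the episode above 0.03 m).
Of bottle_brown, bottle_orange, bottle_teal, bottle_cream, bottle_gold, bottle_green only 4 to 6 are there at a start; the rules pass over those that are not, and their reading is None.
At some moment in a run one of rack may be knocked a few centimetres aside while the robot is not near it.
It also fails if it takes over 210 s, if anything falls off the work surface, if the arm or the gripper's body presses on something with over 40 N, if the wrist force passes 120 N, or if a joint passes its speed limit or range.

## Robot

A 6-joint arm with a two-finger parallel gripper is mounted at the origin on the work surface. World frame = base frame: x ahead of the robot, y to its left, z up, the work surface at z = 0. Lengths are in m, angles in degrees, forces in N, time in s.
With the tool pointing down it reaches from about 0.25 to 0.725 m from the base axis. Payload 9.7 kg.
Tool frame: the origin (TCP) lies midway between the tips of the shut fingers; the grasp point (between the pads) lies 19 mm behind it; z points along the fingers, y is the line along which they close (so a half turn about z gives the same grasp; the last joint's range is limited). The gripper opens to 85 mm and grips with 20 to 120 N. Pads are 22 mm wide; open, the fingers measure 114 mm over their backs; the gripper's body (76 mm by 85 mm) begins 54 mm behind the grasp point. The pads swing forward as they close: fully open they stand 13 mm farther back than shut.
Start: joints at [70.015, 4.979, 10.078, 95.1, 0, 90], TCP at [0.188, 0.517, 0.231] pointing down, gripper open.
Joint ranges: [-179.16, 179.16], [-48.56, 103.87], [-65.8, 70.77], [-126.05, 130.52], [-82.76, 87.17], [-180, 180]. Speed limits (degrees/s): [127.2, 127.2, 147.25, 180, 180, 180].

## Interface

Orientations are given as [roll, pitch, yaw] about the fixed x, y, z axes, in that order (R = Rz(yaw) Ry(pitch) Rx(roll)).
In Python, from workcell import bot gives the robot as it stands. The module is installed in compiled form; this text tells all that it offers.
- The arm moves only by the tool send_rows, never from a script. Its argument "moves" is one flat list of numbers, 7 for each row, row after row: the shift along the world's x, y, z normalised to -1 to 1, where 1 is 0.025 m, then the turn, a rotation vector about the world's x, y, z normalised to -1 to 1, where 1 is 0.15 rad, then the closure, from -1 (fully open) to 1 (shut), so that 0 is half open. A call has 1 to 8 rows; each row shifts and turns the commanded pose from where the row before left it; what a row does not reach is not made up. A row lasts 1/8 s, in which the tool goes at most 62.5 mm and 10.7 degrees, less where a joint would pass 70% of its speed; a pose out of reach is approached as far as the arm can. A call with a number of a shift or a turn outside -1 to 1 is refused whole. A call with a gripper value outside its range is refused whole. The fingers move at their own pace and stop on an object; "squeeze" is the grip in N (left out, the last holds). Time passes only in rows, so rows that do not move let the fingers close. It gives the time, the measured TCP pose, the force, the opening and the grip force at its end, in the units of the state.
- bot.get_obs(): the state, without advancing time (a new reading comes with each control period).
- bot.camera(name): name is "scene" or "top"; returns a dict with "color" (480x640x3 uint8, red, green, blue), "camera_matrix" (3x3 intrinsics, pixels), "R" (3x3) and "t" (3): a world point X has camera coordinates R X + t. Camera axes: x right, y down, z forward; pixel columns grow to the right and rows downward; lengths in m; the calibration is good to about 2 mm. A picture is of the moment at which its call begins. There is no depth.
- bot.job_done(): hands the job in; it is judged then, once.
Trained networks look in the newest picture that a camera, given by its name, has taken for a name from the list of things; names that differ only in an ending like _2 or _b are one class to them, and where a whole thing is asked for, a point or a joint stands for the part that bears it (a point fixed in the world has none). Each returns a list of dicts, best first, with "p" (0 to 1); they miss things now and then, are a little off and sometimes report something else, mostly with a low value. They report only what shows in the picture. A call takes as long as a camera call. They do not tell look-alikes from the thing itself.
- bot.boxes_of(camera, query): "extent" ([left, top, right, bottom] in pixels, round what is visible of it).
- bot.trace(camera, query): "region" (480x640 bool, what is visible of it) and "extent" ([left, top, right, bottom] in pixels, round what is visible of it).
- bot.landmark_of(camera, query): "pixel" ([column, row] in pixels: a listed point, or the origin of a listed thing).
The state is a dict: "time": time; "q": joint angles; "qd": joint speeds; "joint_efforts": joint torques, N m; "ee_pos": TCP position; "tcp_rot": TCP orientation; "wrist_force": force on the tool from outside, world axes, zero at the start; "torque": the same for the moment, N m; "opening": finger opening in m; "grasp_force": force on a finger pad.
Only numpy, scipy, OpenCV 4.12 (cv2) and the standard library are available. Lean on these libraries where they do the work, as an engineer would, in place of code of your own. Each camera call takes 0.05 s, during which the arm holds its last target. There are 200 camera calls.

## Working session

There is one attempt and no reset: what is moved stays moved. The work goes in short steps, Python scripts to look and compute and a tool call to move; the robot and the scene stay as the last step left them, time stands still between calls to the robot, and variables do not carry over. Pictures are saved under pics/ and viewed, at most 14 in all, crops included, and the job is handed in when it is done.

Besides the shell and the picture viewer there is one more tool, called after "Emit:" by a JSON object that holds its "op" and its "data". send_rows: Moves the arm, as the interface text tells. Its arguments: {"type":"object","properties":{"moves":{"type":"array"},"squeeze":{"type":"number"}},"required":["moves"]}

```bash
mkdir -p pics; cat > h.py <<'E'
import numpy as np, cv2
from workcell import bot
def ray(c,px):
    K,R,t=c["camera_matrix"],np.array(c["R"]),np.array(c["t"])
    d=R.T@np.linalg.inv(K)@np.array([px[0],px[1],1.]); o=-R.T@t
    return o,d
def at(c,px,z):
    o,d=ray(c,px); return o+d*(z-o[2])/d[2]
def proj(c,X):
    p=np.array(c["camera_matrix"])@(np.array(c["R"])@np.array(X,float)+np.array(c["t"])); return p[:2]/p[2]
def tri(c1,p1,c2,p2):
    o1,d1=ray(c1,p1);o2,d2=ray(c2,p2)
    s=np.linalg.lstsq(np.stack([d1,-d2],1),o2-o1,rcond=None)[0]
    a,b=o1+d1*s[0],o2+d2*s[1]; return (a+b)/2,np.linalg.norm(a-b)
def save(c,name): cv2.imwrite("pics/"+name,c["color"][:,:,::-1])
E
python3 - <<'E'
from h import *
np.set_printoptions(precision=3,suppress=True)
cs={n:bot.camera(n) for n in("scene","top")}
for n,c in cs.items():
    save(c,n+"0.png"); print(n,-np.array(c["R"]).T@c["t"])
for q in["bottle_brown","bottle_orange","bottle_teal","bottle_cream","bottle_gold","bottle_green","rack","tray","knob","pivot","half_mark","extractor","carafe","tower_top","glue"]:
    L={}
    for n in cs:
        l=bot.landmark_of(n,q); L[n]=l; print(q,n,[(np.round(d["pixel"],1).tolist(),round(d["p"],2)) for d in l[:2]])
    if L["scene"] and L["top"]: print("   tri",*tri(cs["scene"],L["scene"][0]["pixel"],cs["top"],L["top"][0]["pixel"]))
print(bot.get_obs())
E
```

```text
scene [ 1.146 -0.329  1.192]
top [0.265 0.088 1.54 ]
bottle_brown scene [([410.2, 277.7], 0.91), ([351.5, 283.5], 0.65)]
bottle_brown top [([272.6, 224.5], 0.69), ([257.9, 193.4], 0.49)]
   tri [ 0.684  0.28  -0.066] 0.08053959547234854
bottle_orange scene [([357.6, 237.0], 0.52)]
bottle_orange top [([271.3, 252.2], 0.64)]
   tri [0.56  0.248 0.009] 0.008678881816671768
bottle_teal scene [([365.0, 247.6], 0.7)]
bottle_teal top [([474.7, 241.5], 0.7), ([270.6, 238.1], 0.58)]
   tri [ 0.638 -0.093  0.441] 0.4106399933117127
bottle_cream scene []
bottle_cream top [([464.2, 222.5], 0.74)]
bottle_gold scene [([347.6, 225.5], 0.75)]
bottle_gold top [([269.9, 271.6], 0.39)]
   tri [ 0.506  0.256 -0.008] 0.013413875298523835
bottle_green scene [([328.9, 202.2], 0.67)]
bottle_green top [([264.9, 296.5], 0.64)]
   tri [0.429 0.264 0.006] 0.0009722803548195826
rack scene [([352.2, 232.1], 0.61)]
rack top [([273.4, 259.3], 0.73)]
   tri [0.539 0.244 0.01 ] 0.013210095410087701
tray scene [([274.2, 280.6], 0.89), ([365.4, 250.4], 0.67)]
tray top [([352.5, 255.2], 0.86)]
   tri [0.541 0.009 0.012]
[... 766 characters left out ...]
57.2, 236.7], 0.59)]
tower_top top [([199.4, 224.7], 0.7)]
   tri [0.597 0.343 0.05 ] 0.21191403409108217
glue scene [([330.7, 164.8], 0.72)]
glue top [([234.0, 334.9], 0.5), ([266.8, 267.8], 0.3)]
   tri [ 0.322  0.353 -0.002] 0.002395966876230484
{'time': 1.6, 'q': array([70.014,  4.977, 10.077, 95.101, -0.001, 90.001]), 'qd': array([-0.016,  0.007, -0.011,  0.034,  0.016,  0.091]), 'joint_efforts': array([  0.   , -52.01 ,  46.486,   0.002,  -0.   ,   0.   ]), 'ee_pos': array([0.188, 0.517, 0.231]), 'tcp_rot': array([-179.999,    0.001,  160.013]), 'wrist_force': array([-0.378,  0.413,  0.752]), 'torque': array([ 0.016, -0.029,  0.021]), 'grasp_force': 0.0, 'opening': 0.08549381539778728}
```

View pics/scene0.png

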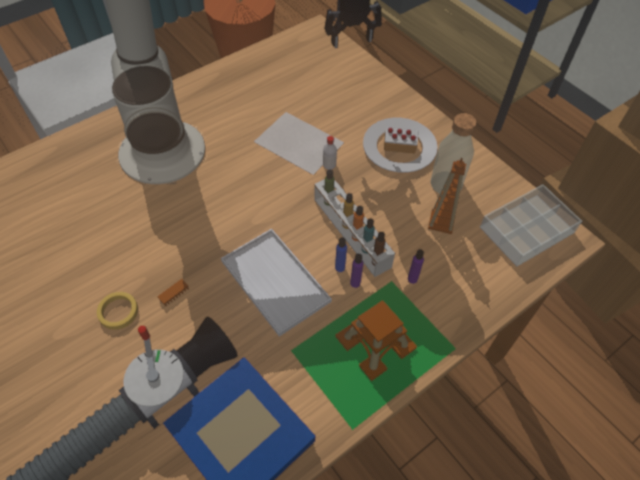

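View pics/top0.png

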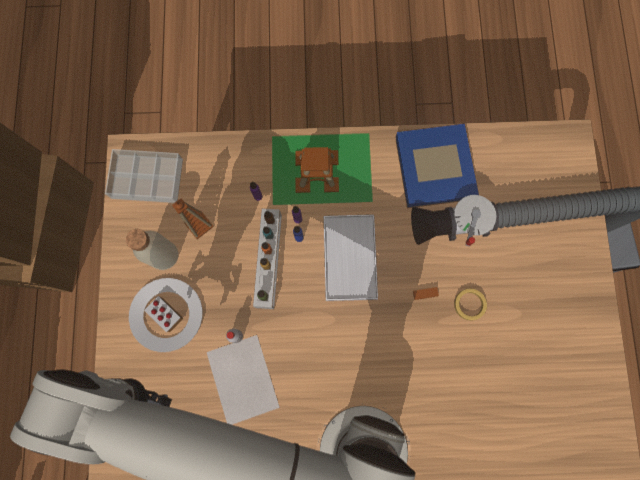

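The scene and top pictures agree. Five bottles stand in the rack: brown (272,218), teal, orange, gold and green (263,295) in the top view, and cream is absent. The look-alikes, blue (298,234) and purple (297,214) and (256,190), stand loose. The tray is at (350,257), and the knob at (471,240) is near shut. Next I measure precisely.

```bash
cat >> h.py <<'E'
def fitrect(c,reg,z,ap=True):
    ct=max(cv2.findContours(reg.astype(np.uint8),cv2.RETR_EXTERNAL,cv2.CHAIN_APPROX_NONE)[0],key=cv2.contourArea)
    P=np.array([at(c,p[0],z)[:2] for p in ct]); (x,y),s,a=cv2.minAreaRect((P*1000).astype(np.float32))
    return x,y,s,a
E
python3 - <<'E'
from h import *
np.set_printoptions(precision=3,suppress=True)
cs={n:bot.camera(n) for n in("scene","top")}
for q,z in(("rack",.065),("tray",.016)):
    t=bot.trace("top",q)
    for d in t[:2]: print(q,d["p"],d["extent"],fitrect(cs["top"],d["region"],z))
for q in["bottle_brown","bottle_orange","bottle_teal","bottle_gold","bottle_green"]:
  for n in cs: print(q,n,[(np.round(d["extent"]).tolist(),round(d["p"],2)) for d in bot.boxes_of(n,q)[:3]])
for n in cs: print("lev",n,[(np.round(d["extent"]).tolist(),round(d["p"],2)) for d in bot.boxes_of(n,"knob")[:2]])
c=cs["top"]
img=c["color"][195:315,240:385]
cv2.imwrite("pics/t1.png",cv2.resize(img,None,fx=5,fy=5,interpolation=cv2.INTER_CUBIC)[:,:,::-1])
img=c["color"][185:255,400:500]
a=cv2.resize(img,None,fx=4,fy=4,interpolation=cv2.INTER_CUBIC)
b=cv2.resize(cs["scene"]["color"][310:410,110:210],None,fx=4,fy=4,interpolation=cv2.INTER_CUBIC)
o=np.zeros((400,800,3),np.uint8);o[:280,:400]=a;o[:,400:]=b
cv2.imwrite("pics/k1.png",o[:,:,::-1])
E
```

```text
rack 0.78 [255.6, 211.0, 281.5, 307.8] (532.4803466796875, 248.6210174560547, (61.78338623046875, 284.59295654296875), 84.54808044433594)
rack 0.34 [469.6, 211.7, 480.0, 246.2] (598.4935913085938, -335.140869140625, (22.613285064697266, 104.75202178955078), 72.33296966552734)
tray 0.66 [325.9, 212.5, 379.6, 301.9] (534.8366088867188, 14.690200805664062, (150.0961151123047, 253.91937255859375), 89.5874252319336)
tray 0.18 [409.8, 189.4, 639.2, 271.9] (588.38525390625, -515.6290893554688, (250.30601501464844, 684.8677368164062), 1.2433148622512817)
bottle_brown scene [([348.0, 254.0, 364.0, 284.0], 0.9), ([335.0, 238.0, 345.0, 273.0], 0.86), ([373.0, 233.0, 388.0, 266.0], 0.69)]
bottle_brown top [([327.0, 214.0, 379.0, 302.0], 0.65), ([292.0, 225.0, 302.0, 243.0], 0.63), ([263.0, 211.0, 272.0, 228.0], 0.57)]
bottle_orange scene [([353.0, 204.0, 367.0, 242.0], 0.68)]
bottle_orange top [([263.0, 240.0, 272.0, 254.0], 0.68)]
bottle_teal scene [([362.0, 220.0, 376.0, 256.0], 0.5)]
bottle_teal top [([264.0, 228.0, 273.0, 239.0], 0.39), ([410.0, 186.0, 639.0, 269.0], 0.28)]
bottle_gold scene [([343.0, 193.0, 356.0, 230.0], 0.79), ([4.0, 312.0, 237.0, 480.0], 0.72), ([363.0, 119.0, 436.0, 171.0], 0.68)]
bottle_gold top [([125.0, 230.0, 182.0, 272.0], 0.56)]
bottle_green scene [([320.0, 169.0, 333.0, 205.0], 0.61), ([343.0, 194.0, 357.0, 228.0], 0.36)]
bottle_green top [([258.0, 287.0, 270.0, 304.0], 0.45)]
lev scene []
lev top [([468.0, 213.0, 477.0, 246.0], 0.52)]
```

View pics/t1.png

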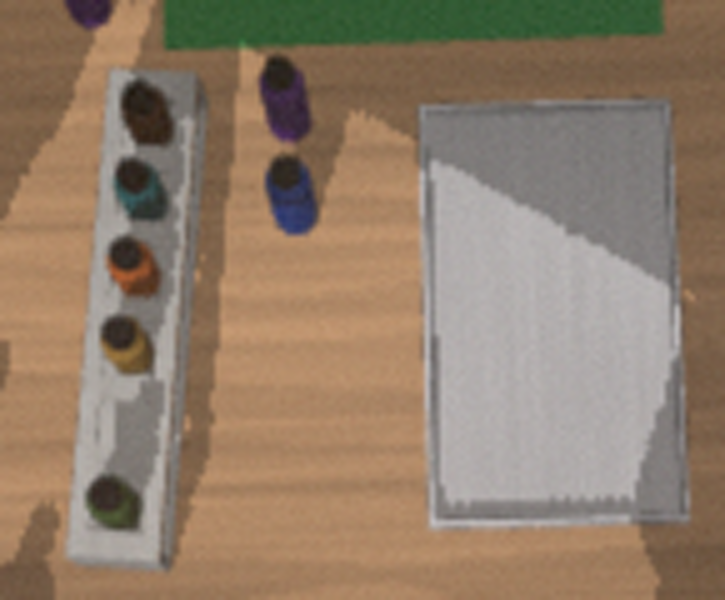

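View pics/k1.png

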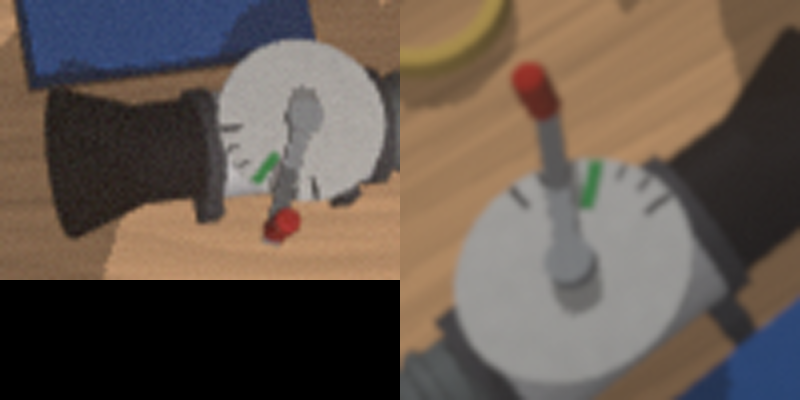

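The rack crop shows the caps from (140,95) to (105,493) at 5x and an empty fifth slot. The lever crop shows the knob top at (288,220), with the lever between shut and the green mark. I compute the coordinates from these.

```bash
cat >> h.py <<'E'
def caps(c,guess):
    """dark cap blobs near guessed pixel; returns world xy at z=.127"""
    g=c["color"].astype(int).max(2); out=[]
    for u,v in guess:
        u0,v0=int(round(u))-6,int(round(v))-6
        w=np.clip(80-g[v0:v0+13,u0:u0+13],0,45).astype(float)
        yy,xx=np.mgrid[v0:v0+13,u0:u0+13]; w*=((xx-u)**2+(yy-v)**2<30)
        out.append((float((w*xx).sum()/w.sum()),float((w*yy).sum()/w.sum())))
    return out
E
python3 - <<'E'
from h import *
np.set_printoptions(precision=4,suppress=True)
t=bot.camera("top");s=bot.camera("scene")
cr=lambda u,v:(u/5+240-.4,v/5+195-.4)
print("caps manual");
man=[cr(140,95),cr(133,174),cr(126,253),cr(119,331),cr(105,493)]
for p,a in zip(man,caps(t,man)): print(at(t,p,.127),a,at(t,a,.127))
print("rack top");
for p in[(110,68),(197,72),(70,555),(163,562)]: print(at(t,cr(*p),.065))
print("tray rim")
for p in[(420,105),(669,101),(432,526),(688,520)]: print(at(t,cr(*p),.016))
print("lookalikes",[at(t,cr(*p),.122) for p in[(279,73),(287,170)]])
k=(288/4+400-.4,220/4+185-.4);ks=(127/4+110-.4,68/4+310-.4)
print("knob",at(t,k,.155),at(s,ks,.155),tri(t,k,s,ks))
pv=(305/4+399.6,106/4+184.6);print("pivot",at(t,pv,.122), at(s,(170/4+109.6,258/4+309.6),.122))
m=(265/4+399.6,168/4+184.6);print("mark",at(t,m,.11),at(s,(192/4+109.6,185/4+309.6),.11))
for n,c in(("top",t),("scene",s)): print(n,at(c,bot.landmark_of(n,"pivot")[0]["pixel"],.115),at(c,bot.landmark_of(n,"half_mark")[0]["pixel"],.11))
print([at(t,(298,u),0)for u in(234,)])
E
```

```text
caps manual
[0.6432 0.2409 0.127 ] (267.837012987013, 215.06883116883117) [0.6391 0.2402 0.127 ]
[0.5988 0.2451 0.127 ] (266.63360655737705, 230.14836065573772) [0.5967 0.244  0.127 ]
[0.555  0.2493 0.127 ] (264.70873786407765, 245.36893203883494) [0.5545 0.2496 0.127 ]
[0.5122 0.2535 0.127 ] (263.50555555555553, 261.22222222222223) [0.511  0.2532 0.127 ]
[0.425  0.2616 0.127 ] (261.4288864388093, 293.64608599779496) [0.4238 0.2594 0.127 ]
rack top
[0.6764 0.2647 0.065 ]
[0.6724 0.2147 0.065 ]
[0.3984 0.2889 0.065 ]
[0.3928 0.2375 0.065 ]
tray rim
[0.6612 0.0873 0.016 ]
[ 0.6587 -0.0599  0.016 ]
[0.4126 0.0883 0.016 ]
[ 0.4112 -0.0581  0.016 ]
lookalikes [array([0.6545, 0.1645, 0.122 ]), array([0.5994, 0.1613, 0.122 ])]
knob [ 0.5461 -0.3036  0.155 ] [ 0.544  -0.3019  0.155 ] (array([ 0.5456, -0.3023,  0.1581]), np.float64(0.0007689268461302141))
pivot [ 0.6324 -0.3317  0.122 ] [ 0.629  -0.3315  0.122 ]
mark [ 0.5923 -0.3038  0.11  ] [ 0.5956 -0.3046  0.11  ]
top [ 0.631  -0.3356  0.115 ] [ 0.58   -0.2915  0.11  ]
scene [ 0.6247 -0.3345  0.115 ] [ 0.5874 -0.3046  0.11  ]
[array([0.6116, 0.165 , 0.    ])]
```

Emit:
{"op": "send_rows", "data": {"moves": [0.6, -0.64, 0, 0, 0, 0.2, -0.4, 0.6, -0.64, 0, 0, 0, 0.2, -0.4, 0.6, -0.64, 0, 0, 0, 0.2, -0.4, 0.6, -0.64, 0, 0, 0, 0.2, -0.4, 0.6, -0.64, 0, 0, 0, 0.2, -0.4, 0.6, -0.64, 0, 0, 0, 0.2, -0.4, 0.6, -0.64, 0, 0, 0, 0.2, -0.4, 0.6, -0.64, 0, 0, 0, 0.32, -0.4], "squeeze": 20}}

```text
time: 3.7
ee_pos: [0.3084, 0.3883, 0.2313]
tcp_rot: [180.0, 0.0, 174.9]
wrist_force: [-0.1, 0.5, 0.2]
opening: 0.0597
grasp_force: 0.0
```

Emit:
{"op": "send_rows", "data": {"moves": [0.6, -0.64, 0, 0, 0, 0, -0.4, 0.6, -0.64, 0, 0, 0, 0, -0.4, 0.6, -0.64, 0, 0, 0, 0, -0.4, 0.6, -0.64, 0, 0, 0, 0, -0.4, 0.6, -0.64, 0, 0, 0, 0, -0.4, 0.6, -0.64, 0, 0, 0, 0, -0.4, 0.6, -0.64, 0, 0, 0, 0, -0.4, 0, 0, 0, 0, 0, 0, -0.4]}}

```text
time: 4.7
ee_pos: [0.4136, 0.2761, 0.2312]
tcp_rot: [-180.0, -0.0, 174.7]
wrist_force: [0.9, -0.5, -0.5]
opening: 0.0598
grasp_force: 0.0
```

```bash
python3 -c "
from workcell import bot
print(bot.get_obs())"
```

```text
{'time': 4.7, 'q': array([ 3.37346241e+01, -2.24271212e+00,  2.71037948e+00,  9.49573243e+01,
       -2.64982115e-03,  3.90471837e+01]), 'qd': array([ 1.66832236, -0.29485411, -0.18789842,  0.27845626,  0.43862846,
        1.27940727]), 'joint_efforts': array([ -1.22457258, -43.85088801,  46.63797855,  -0.07213822,
        -0.13431167,  -0.35089988]), 'ee_pos': array([0.41355   , 0.27614893, 0.23123666]), 'tcp_rot': array([-1.79995276e+02, -1.61794796e-03,  1.74687440e+02]), 'wrist_force': array([ 0.93276179, -0.53584934, -0.48789177]), 'torque': array([-0.03874405,  0.01136244, -0.03555774]), 'grasp_force': 0.0, 'opening': 0.059777871591174335}
```

Emit:
{"op": "send_rows", "data": {"moves": [0.46, -0.59, 0, 0, 0, 0, -0.4, 0, 0, -1, 0, 0, 0, -0.4, 0, 0, -1, 0, 0, 0, -0.4, 0, 0, -1, 0, 0, 0, -0.4, 0, 0, -0.8, 0, 0, 0, -0.4, 0, 0, 0, 0, 0, 0, -0.4]}}

```text
time: 5.45
ee_pos: [0.4238, 0.2616, 0.135]
tcp_rot: [-179.9, -0.1, 174.8]
wrist_force: [0.6, 0.1, 0.7]
opening: 0.0599
grasp_force: 0.0
```

```bash
python3 - <<'E'
from h import *
t=bot.camera("top");s=bot.camera("scene")
a=cv2.resize(t["color"][200:310,230:330],None,fx=4,fy=4,interpolation=cv2.INTER_CUBIC)
b=cv2.resize(s["color"][140:250,270:370],None,fx=4,fy=4,interpolation=cv2.INTER_CUBIC)
cv2.imwrite("pics/g1.png",np.hstack([a,b])[:,:,::-1])
E
```

```text
(no output)
```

View pics/g1.png

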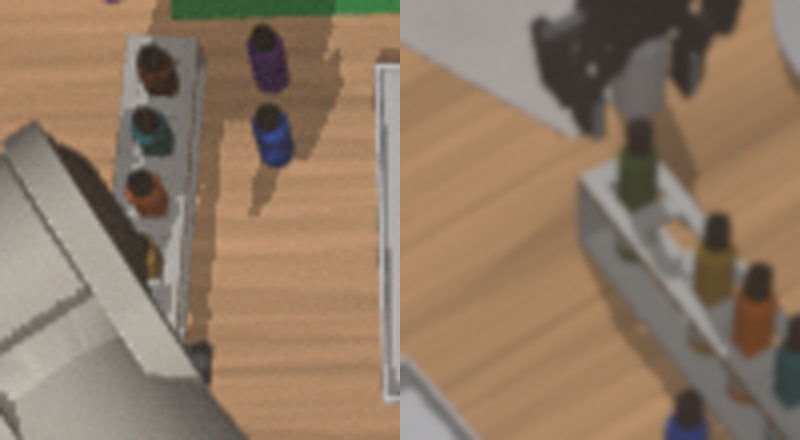

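The open fingers straddle the green cap (638,135 in the right crop), and the rack has not moved. I go down and close.

Emit:
{"op": "send_rows", "data": {"moves": [0.05, 0, -0.9, 0, 0, 0, -0.4, 0, 0, -0.9, 0, 0, 0, -0.4, 0, 0, -0.8, 0, 0, 0, -0.4, 0, 0, 0, 0, 0, 0, -0.2, 0, 0, 0, 0, 0, 0, 0.1, 0, 0, 0, 0, 0, 0, 0.3, 0, 0, 0, 0, 0, 0, 0.6, 0, 0, 0, 0, 0, 0, 0.6]}}

```text
time: 6.55
ee_pos: [0.4263, 0.2625, 0.0725]
tcp_rot: [179.9, 0.1, 174.8]
wrist_force: [-0.1, 1.2, 6.3]
opening: 0.0252
grasp_force: 19.9
```

Emit:
{"op": "send_rows", "data": {"moves": [0, 0, 0.2, 0, 0, 0, 0.6, 0, 0, 0.3, 0, 0, 0, 0.6, 0, 0, 0.4, 0, 0, 0, 0.6, 0, 0, 0.4, 0, 0, 0, 0.6, 0, 0, 0, 0, 0, 0, 0.6], "squeeze": 30}}

```text
time: 7.18
ee_pos: [0.4262, 0.2624, 0.1049]
tcp_rot: [179.9, 0.1, 174.8]
wrist_force: [0.6, -1.3, -0.6]
opening: 0.0248
grasp_force: 29.5
```

```bash
python3 - <<'E'
from h import *
s=bot.camera("scene")
b=cv2.resize(s["color"][140:290,270:420],None,fx=4,fy=4,interpolation=cv2.INTER_CUBIC)
cv2.imwrite("pics/g2.png",b[:,:,::-1])
E
```

```text
(no output)
```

View pics/g2.png

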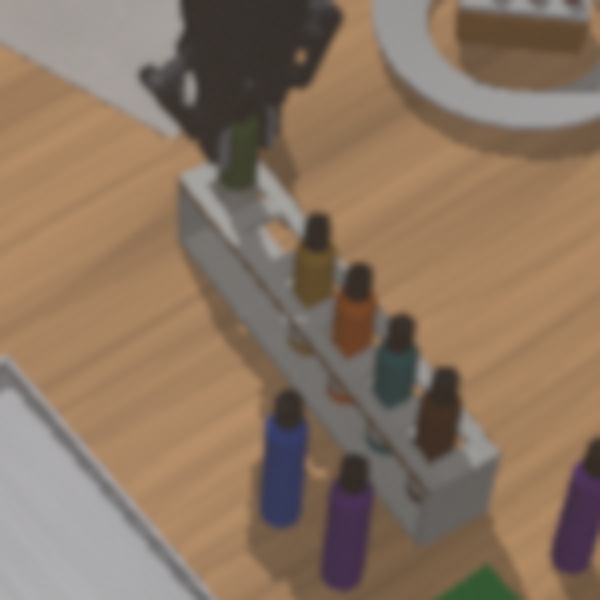

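Green is rising cleanly and the rack stays put. I carry on to the tray.

Emit:
{"op": "send_rows", "data": {"moves": [0, 0, 0.8, 0, 0, 0, 0.6, 0, 0, 0.8, 0, 0, 0, 0.6, 0, 0, 0.8, 0, 0, 0, 0.6, 0, -0.5, 0.2, 0, 0, 0, 0.6, 0.1, -0.9, 0, 0, 0, 0, 0.6, 0.1, -0.9, 0, 0, 0, 0, 0.6, 0.1, -0.9, 0, 0, 0, 0, 0.6, 0.1, -0.9, 0, 0, 0, 0, 0.6]}}

```text
time: 8.22
ee_pos: [0.4353, 0.1581, 0.1678]
tcp_rot: [-180.0, -0.1, 174.8]
wrist_force: [-1.0, 0.2, -0.8]
opening: 0.0254
grasp_force: 29.5
```

Emit:
{"op": "send_rows", "data": {"moves": [0.1, -0.9, 0, 0, 0, 0, 0.6, 0.1, -0.9, 0, 0, 0, 0, 0.6, 0.1, -0.9, 0, 0, 0, 0, 0.6, 0.1, -0.9, 0, 0, 0, 0, 0.6, 0.1, -0.9, 0, 0, 0, 0, 0.6, 0, -0.9, 0, 0, 0, 0, 0.6, 0, -0.5, 0, 0, 0, 0, 0.6, 0, 0, 0, 0, 0, 0, 0.6]}}

```text
time: 9.22
ee_pos: [0.4479, 0.0114, 0.1683]
tcp_rot: [-180.0, -0.0, 174.7]
wrist_force: [-0.2, 0.1, 0.9]
opening: 0.0249
grasp_force: 29.6
```

Emit:
{"op": "send_rows", "data": {"moves": [0, 0, -0.9, 0, 0, 0, 0.6, 0, 0, -1, 0, 0, 0, 0.6, 0, 0, -0.9, 0, 0, 0, 0.6, 0, 0, -0.5, 0, 0, 0, 0.6, 0, 0, -0.3, 0, 0, 0, 0.6, 0, 0, -0.2, 0, 0, 0, 0.6, 0, 0, -0.04, 0, 0, 0, 0.6, 0, 0, 0, 0, 0, 0, 0.6]}}

```text
time: 10.22
ee_pos: [0.4485, 0.0121, 0.0732]
tcp_rot: [180.0, 0.0, 174.8]
wrist_force: [0.2, -0.2, -0.7]
opening: 0.0255
grasp_force: 29.6
```

Emit:
{"op": "send_rows", "data": {"moves": [0, 0, -0.06, 0, 0, 0, 0.6, 0, 0, 0, 0, 0, 0, 0.35, 0, 0, 0, 0, 0, 0, 0.1, 0, 0, 0, 0, 0, 0, -0.2, 0, 0, 0, 0, 0, 0, -0.4, 0, 0, 0.4, 0, 0, 0, -0.4, 0, 0, 0.9, 0, 0, 0, -0.4, 0, 0, 0.9, 0, 0, 0, -0.4]}}

```text
time: 11.22
ee_pos: [0.4482, 0.0121, 0.1276]
tcp_rot: [180.0, 0.0, 174.8]
wrist_force: [-0.1, 1.0, -0.2]
opening: 0.0594
grasp_force: 0.0
```

Emit:
{"op": "send_rows", "data": {"moves": [0, 0, 1, 0, 0, 0, -0.4, 0.2, 0.8, 0.4, 0, 0, 0, -0.4, 0.3, 1, 0, 0, 0, 0, -0.4, 0.3, 1, 0, 0, 0, 0, -0.4, 0.3, 1, 0, 0, 0, 0, -0.4, 0.3, 1, 0, 0, 0, 0, -0.4, 0.3, 1, 0, 0, 0, 0, -0.4, 0, 0, 0, 0, 0, 0, -0.4]}}

```text
time: 12.22
ee_pos: [0.4909, 0.1584, 0.1616]
tcp_rot: [180.0, 0.0, 174.9]
wrist_force: [-0.6, -0.3, -0.2]
opening: 0.06
grasp_force: 0.0
```

```bash
python3 - <<'E'
from h import *
np.set_printoptions(precision=4,suppress=True)
t=bot.camera("top");s=bot.camera("scene")
g=[(267.6,213.6),(266.2,229.4),(264.8,245.2),(263.4,260.8)]
for p in caps(t,g): print(at(t,p,.127))
print(bot.get_obs()["ee_pos"])
cv2.imwrite("pics/s2.png",cv2.resize(s["color"][140:340,220:430],None,fx=2.9,fy=2.9,interpolation=cv2.INTER_CUBIC)[:,:,::-1])
E
```

```text
[nan nan nan]
[nan nan nan]
[nan nan nan]
[0.5106 0.2543 0.127 ]
[0.4906 0.157  0.1616]h.py:27: RuntimeWarning: invalid value encountered in scalar divide
  out.append((float((w*xx).sum()/w.sum()),float((w*yy).sum()/w.sum())))
```

View pics/s2.png

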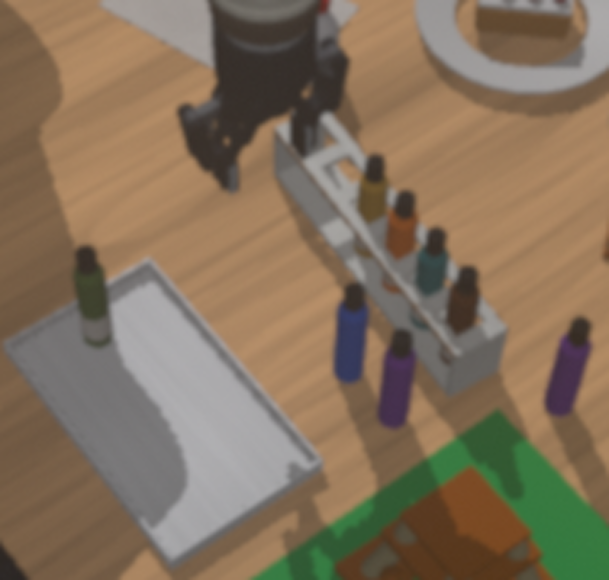

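Green stands in the tray and the rack is unmoved. Gold is next.

Emit:
{"op": "send_rows", "data": {"moves": [0.21, 0.96, 0, 0, 0, 0, -0.4, 0.21, 0.96, 0, 0, 0, 0, -0.4, 0.21, 0.96, 0, 0, 0, 0, -0.4, 0.21, 0.96, 0, 0, 0, 0, -0.4, 0, 0, 0, 0, 0, 0, -0.4, 0, 0, -0.6, 0, 0, 0, -0.4], "squeeze": 20}}

```text
time: 13.08
ee_pos: [0.5122, 0.253, 0.1468]
tcp_rot: [180.0, 0.1, 174.8]
wrist_force: [-1.1, -0.5, 0.1]
opening: 0.0598
grasp_force: 0.0
```

```bash
cat >> h.py <<'E'
NOM={"brown":(.6440,.2413),"teal":(.6002,.2453),"orange":(.5564,.2493),"gold":(.5126,.2533)}
def check(names):
    s=bot.camera("scene"); e=bot.get_obs()
    for n in names:
        p=proj(s,(*NOM[n],.125)); q=caps(s,[p])[0]
        print(n,np.round(p,1),np.round(q,1),np.round(at(s,q,.125)[:2],4),np.array(NOM[n]))
    print(np.round(e["ee_pos"],4),np.round(e["wrist_force"],1)); return s
E
python3 -c "
from h import *
check(['brown','teal','orange','gold'])"
```

```text
brown [380.3 234.3] [380.4 236.3] [0.6484 0.2379] [0.644  0.2413]
teal [369.3 221.1] [369.6 223.2] [0.6052 0.2419] [0.6002 0.2453]
orange [358.7 208.2] [359.  210.3] [0.5617 0.2461] [0.5564 0.2493]
gold [348.4 195.8] [348.7 198. ] [0.5183 0.2498] [0.5126 0.2533]
[0.5113 0.2523 0.1437] [-0.2 -0.7 -1.7]
```

Emit:
{"op": "send_rows", "data": {"moves": [0.03, 0.03, -0.9, 0, 0, 0, -0.4, 0, 0, -1, 0, 0, 0, -0.4, 0, 0, -0.9, 0, 0, 0, -0.4, 0, 0, 0, 0, 0, 0, -0.2, 0, 0, 0, 0, 0, 0, 0.1, 0, 0, 0, 0, 0, 0, 0.3, 0, 0, 0, 0, 0, 0, 0.6, 0, 0, 0, 0, 0, 0, 0.6]}}

```text
time: 14.12
ee_pos: [0.513, 0.2541, 0.0774]
tcp_rot: [179.9, 0.1, 174.8]
wrist_force: [-0.4, 0.2, 6.1]
opening: 0.0252
grasp_force: 20.1
```

Emit:
{"op": "send_rows", "data": {"moves": [0, 0, 0.2, 0, 0, 0, 0.6, 0, 0, 0.4, 0, 0, 0, 0.6, 0, 0, 0.5, 0, 0, 0, 0.6, 0, 0, 0.6, 0, 0, 0, 0.6, 0, 0, 0.8, 0, 0, 0, 0.6, 0, 0, 0.8, 0, 0, 0, 0.6, 0, 0, 0.5, 0, 0, 0, 0.6, 0, 0, 0, 0, 0, 0, 0.6], "squeeze": 30}}

```text
time: 15.12
ee_pos: [0.5129, 0.2541, 0.1724]
tcp_rot: [179.9, 0.1, 174.8]
wrist_force: [0.5, 0.3, -0.5]
opening: 0.0249
grasp_force: 29.5
```

```bash
python3 -c "
from h import *
check(['brown','teal','orange'])"
```

```text
brown [380.3 234.3] [380.4 236.4] [0.6486 0.2378] [0.644  0.2413]
teal [369.3 221.1] [369.5 223.2] [0.6052 0.2418] [0.6002 0.2453]
orange [358.7 208.2] [359.  210.2] [0.5613 0.2462] [0.5564 0.2493]
[0.5126 0.254  0.1714] [-0.5  0.1 -0.7]
```

Emit:
{"op": "send_rows", "data": {"moves": [0, -0.5, 0, 0, 0, 0, 0.6, -0.1, -0.9, 0, 0, 0, 0, 0.6, -0.1, -0.9, 0, 0, 0, 0, 0.6, -0.1, -0.9, 0, 0, 0, 0, 0.6, -0.1, -0.9, 0, 0, 0, 0, 0.6, -0.1, -0.9, 0, 0, 0, 0, 0.6, -0.1, -0.9, 0, 0, 0, 0, 0.6, -0.1, -0.9, 0, 0, 0, 0, 0.6]}}

```text
time: 16.18
ee_pos: [0.4943, 0.0818, 0.1713]
tcp_rot: [-180.0, 0.0, 174.7]
wrist_force: [1.6, -0.8, -1.1]
opening: 0.0249
grasp_force: 29.5
```

Emit:
{"op": "send_rows", "data": {"moves": [-0.1, -0.9, 0, 0, 0, 0, 0.6, 0, -0.9, 0, 0, 0, 0, 0.6, 0, -0.9, 0, 0, 0, 0, 0.6, 0, -0.1, 0, 0, 0, 0, 0.6, 0, 0, -0.9, 0, 0, 0, 0.6, 0, 0, -1, 0, 0, 0, 0.6, 0, 0, -1, 0, 0, 0, 0.6, 0, 0, -0.3, 0, 0, 0, 0.6]}}

```text
time: 17.18
ee_pos: [0.4914, 0.0138, 0.0899]
tcp_rot: [-180.0, -0.1, 174.8]
wrist_force: [-0.8, 0.5, -1.0]
opening: 0.0251
grasp_force: 29.6
```

Emit:
{"op": "send_rows", "data": {"moves": [0, 0, -0.2, 0, 0, 0, 0.6, 0, 0, -0.2, 0, 0, 0, 0.6, 0, 0, 0, 0, 0, 0, 0.6, 0, 0, 0, 0, 0, 0, 0.6]}}

```text
time: 17.68
ee_pos: [0.4927, 0.0139, 0.0817]
tcp_rot: [180.0, 0.0, 174.8]
wrist_force: [0.3, -0.0, -0.4]
opening: 0.025
grasp_force: 29.6
```

Emit:
{"op": "send_rows", "data": {"moves": [0, 0, -0.12, 0, 0, 0, 0.6, 0, 0, -0.1, 0, 0, 0, 0.6, 0, 0, 0, 0, 0, 0, 0.6]}}

```text
time: 18.05
ee_pos: [0.4928, 0.0139, 0.0764]
tcp_rot: [180.0, 0.1, 174.8]
wrist_force: [-0.9, -1.1, 5.7]
opening: 0.0249
grasp_force: 30.0
```

Emit:
{"op": "send_rows", "data": {"moves": [0, 0, 0, 0, 0, 0, 0.35, 0, 0, 0, 0, 0, 0, 0.1, 0, 0, 0, 0, 0, 0, -0.2, 0, 0, 0, 0, 0, 0, -0.4, 0, 0, 0.4, 0, 0, 0, -0.4, 0, 0, 1, 0, 0, 0, -0.4, 0, 0, 1, 0, 0, 0, -0.4, 0, 0, 1, 0, 0, 0, -0.4], "squeeze": 20}}

```text
time: 19.05
ee_pos: [0.4925, 0.0139, 0.1624]
tcp_rot: [180.0, 0.0, 174.8]
wrist_force: [-0.1, 0.7, -0.5]
opening: 0.0595
grasp_force: 0.0
```

Emit:
{"op": "send_rows", "data": {"moves": [0.3, 0.9, 0, 0, 0, 0, -0.4, 0.3, 1, 0, 0, 0, 0, -0.4, 0.3, 1, 0, 0, 0, 0, -0.4, 0.3, 1, 0, 0, 0, 0, -0.4, 0.3, 1, 0, 0, 0, 0, -0.4, 0.3, 1, 0, 0, 0, 0, -0.4, 0.3, 1, 0, 0, 0, 0, -0.4, 0.3, 1, 0, 0, 0, 0, -0.4]}}

```text
time: 20.05
ee_pos: [0.5528, 0.2123, 0.1615]
tcp_rot: [180.0, 0.0, 174.8]
wrist_force: [1.2, 0.4, -0.1]
opening: 0.0598
grasp_force: 0.0
```

```bash
python3 -c "
from h import *
check(['brown','teal','orange'])"
```

```text
brown [380.3 234.3] [380.5 236.4] [0.6486 0.2379] [0.644  0.2413]
teal [369.3 221.1] [369.5 223.3] [0.6055 0.2416] [0.6002 0.2453]
orange [358.7 208.2] [359.1 210.3] [0.5617 0.2462] [0.5564 0.2493]
[0.5533 0.2147 0.1611] [-2.6  0.3 -1. ]
```

Emit:
{"op": "send_rows", "data": {"moves": [0.1, 0.8, 0, 0, 0, 0, -0.4, 0, 0.55, 0, 0, 0, 0, -0.4, 0, 0, -0.8, 0, 0, 0, -0.4, 0, 0, -1, 0, 0, 0, -0.4, 0, 0, -0.9, 0, 0, 0, -0.4, 0, 0, -0.7, 0, 0, 0, -0.4, 0, 0, 0, 0, 0, 0, -0.4]}}

```text
time: 20.98
ee_pos: [0.5542, 0.2449, 0.0746]
tcp_rot: [-179.9, -0.1, 174.8]
wrist_force: [0.9, -0.2, -0.3]
opening: 0.0596
grasp_force: 0.0
```

Emit:
{"op": "send_rows", "data": {"moves": [0, 0, 0, 0, 0, 0, -0.2, 0, 0, 0, 0, 0, 0, 0.1, 0, 0, 0, 0, 0, 0, 0.3, 0, 0, 0, 0, 0, 0, 0.6, 0, 0, 0, 0, 0, 0, 0.6]}}

```text
time: 21.6
ee_pos: [0.5553, 0.2456, 0.0765]
tcp_rot: [179.9, 0.1, 174.8]
wrist_force: [-0.1, 2.9, 3.8]
opening: 0.0255
grasp_force: 19.5
```

Emit:
{"op": "send_rows", "data": {"moves": [0, 0, 0.2, 0, 0, 0, 0.6, 0, 0, 0.4, 0, 0, 0, 0.6, 0, 0, 0.5, 0, 0, 0, 0.6, 0, 0, 0.6, 0, 0, 0, 0.6, 0, 0, 0.8, 0, 0, 0, 0.6, 0, 0, 0.8, 0, 0, 0, 0.6, 0, 0, 0.5, 0, 0, 0, 0.6, 0, 0, 0, 0, 0, 0, 0.6], "squeeze": 30}}

```text
time: 22.6
ee_pos: [0.5554, 0.2453, 0.172]
tcp_rot: [180.0, 0.1, 174.8]
wrist_force: [-0.1, -0.0, -0.9]
opening: 0.0253
grasp_force: 29.1
```

```bash
python3 -c "
from h import *
check(['brown','teal'])"
```

```text
brown [380.3 234.3] [380.3 236.4] [0.6484 0.2376] [0.644  0.2413]
teal [369.3 221.1] [369.3 223.3] [0.6051 0.2413] [0.6002 0.2453]
[0.5551 0.2451 0.171 ] [-0.6  0.   0.1]
```

Emit:
{"op": "send_rows", "data": {"moves": [-0.1, -0.5, 0, 0, 0, 0, 0.6, -0.2, -0.9, 0, 0, 0, 0, 0.6, -0.2, -0.9, 0, 0, 0, 0, 0.6, -0.2, -0.9, 0, 0, 0, 0, 0.6, -0.1, -0.9, 0, 0, 0, 0, 0.6, 0, -0.9, 0, 0, 0, 0, 0.6, 0, -0.9, 0, 0, 0, 0, 0.6, 0, -0.9, 0, 0, 0, 0, 0.6]}}

```text
time: 23.65
ee_pos: [0.5345, 0.0732, 0.171]
tcp_rot: [180.0, 0.0, 174.8]
wrist_force: [-0.3, 0.8, -1.6]
opening: 0.0255
grasp_force: 29.2
```

Emit:
{"op": "send_rows", "data": {"moves": [0, -0.9, 0, 0, 0, 0, 0.6, 0, -0.9, 0, 0, 0, 0, 0.6, 0, -0.6, 0, 0, 0, 0, 0.6, 0, 0, 0, 0, 0, 0, 0.6, 0, 0, -0.9, 0, 0, 0, 0.6, 0, 0, -1, 0, 0, 0, 0.6, 0, 0, -1, 0, 0, 0, 0.6, 0, 0, -0.4, 0, 0, 0, 0.6]}}

```text
time: 24.65
ee_pos: [0.5342, 0.0157, 0.0869]
tcp_rot: [-180.0, -0.1, 174.8]
wrist_force: [-0.0, 0.6, 0.2]
opening: 0.0251
grasp_force: 29.2
```

Emit:
{"op": "send_rows", "data": {"moves": [0, 0, -0.2, 0, 0, 0, 0.6, 0, 0, -0.1, 0, 0, 0, 0.6, 0, 0, 0, 0, 0, 0, 0.6]}}

```text
time: 25.02
ee_pos: [0.5353, 0.0152, 0.0813]
tcp_rot: [180.0, 0.0, 174.8]
wrist_force: [1.0, -0.3, -0.1]
opening: 0.0252
grasp_force: 29.2
```

Emit:
{"op": "send_rows", "data": {"moves": [0, 0, -0.13, 0, 0, 0, 0.6, 0, 0, -0.12, 0, 0, 0, 0.6, 0, 0, 0, 0, 0, 0, 0.6]}}

```text
time: 25.4
ee_pos: [0.5352, 0.0153, 0.0748]
tcp_rot: [180.0, 0.0, 174.8]
wrist_force: [0.2, 1.7, 2.1]
opening: 0.0251
grasp_force: 29.3
```

Emit:
{"op": "send_rows", "data": {"moves": [0, 0, 0, 0, 0, 0, 0.35, 0, 0, 0, 0, 0, 0, 0.1, 0, 0, 0, 0, 0, 0, -0.2, 0, 0, 0, 0, 0, 0, -0.4, 0, 0, 0.5, 0, 0, 0, -0.4, 0, 0, 1, 0, 0, 0, -0.4, 0, 0, 1, 0, 0, 0, -0.4, 0, 0, 1, 0, 0, 0, -0.4], "squeeze": 20}}

```text
time: 26.4
ee_pos: [0.5351, 0.0151, 0.1639]
tcp_rot: [180.0, 0.1, 174.8]
wrist_force: [0.5, -0.4, -0.0]
opening: 0.0599
grasp_force: 0.0
```

Emit:
{"op": "send_rows", "data": {"moves": [0.3, 0.9, 0, 0, 0, 0, -0.4, 0.3, 1, 0, 0, 0, 0, -0.4, 0.3, 1, 0, 0, 0, 0, -0.4, 0.3, 1, 0, 0, 0, 0, -0.4, 0.3, 1, 0, 0, 0, 0, -0.4, 0.3, 1, 0, 0, 0, 0, -0.4, 0.3, 1, 0, 0, 0, 0, -0.4, 0.3, 1, 0, 0, 0, 0, -0.4]}}

```text
time: 27.4
ee_pos: [0.5953, 0.2135, 0.163]
tcp_rot: [180.0, 0.0, 174.8]
wrist_force: [1.5, 0.2, 0.7]
opening: 0.0595
grasp_force: 0.0
```

Emit:
{"op": "send_rows", "data": {"moves": [0.1, 0.9, 0, 0, 0, 0, -0.4, 0, 0.3, 0, 0, 0, 0, -0.4, 0, 0, 0, 0, 0, 0, -0.4, 0, 0, 0, 0, 0, 0, -0.4]}}

```text
time: 27.9
ee_pos: [0.5974, 0.2419, 0.1623]
tcp_rot: [-180.0, 0.0, 174.8]
wrist_force: [-0.1, 0.4, 0.1]
opening: 0.0597
grasp_force: 0.0
```

```bash
python3 -c "
from h import *
check(['brown','teal'])"
```

```text
brown [380.3 234.3] [380.3 236.5] [0.6485 0.2374] [0.644  0.2413]
teal [369.3 221.1] [369.3 223.4] [0.6053 0.2411] [0.6002 0.2453]
[0.5974 0.2419 0.1623] [-0.5  1.  -0. ]
```

Emit:
{"op": "send_rows", "data": {"moves": [0.1, 0.1, -0.6, 0, 0, 0, -0.4, 0, 0, -0.9, 0, 0, 0, -0.4, 0, 0, -1, 0, 0, 0, -0.4, 0, 0, -1, 0, 0, 0, -0.4, 0, 0, 0, 0, 0, 0, -0.3, 0, 0, 0, 0, 0, 0, -0.1]}}

```text
time: 28.7
ee_pos: [0.6002, 0.2451, 0.0751]
tcp_rot: [180.0, 0.0, 174.8]
wrist_force: [-0.2, -0.2, -0.3]
opening: 0.0467
grasp_force: 0.0
```

Emit:
{"op": "send_rows", "data": {"moves": [0, 0, 0, 0, 0, 0, 0.1, 0, 0, 0, 0, 0, 0, 0.3, 0, 0, 0, 0, 0, 0, 0.6, 0, 0, 0, 0, 0, 0, 0.6]}}

```text
time: 29.2
ee_pos: [0.6004, 0.2453, 0.0754]
tcp_rot: [180.0, 0.1, 174.8]
wrist_force: [-0.2, 1.1, 4.6]
opening: 0.0248
grasp_force: 20.0
```

Emit:
{"op": "send_rows", "data": {"moves": [0, 0, 0.2, 0, 0, 0, 0.6, 0, 0, 0.4, 0, 0, 0, 0.6, 0, 0, 0.6, 0, 0, 0, 0.6, 0, 0, 0.8, 0, 0, 0, 0.6, 0, 0, 1, 0, 0, 0, 0.6, 0, 0, 1, 0, 0, 0, 0.6, 0, 0, 1, 0, 0, 0, 0.6, 0, 0, 0.6, 0, 0, 0, 0.6], "squeeze": 30}}

```text
time: 30.2
ee_pos: [0.6003, 0.2452, 0.2168]
tcp_rot: [179.9, 0.1, 174.8]
wrist_force: [0.3, 0.6, -1.0]
opening: 0.0251
grasp_force: 29.5
```

```bash
python3 -c "
from h import *
check(['brown'])"
```

```text
brown [380.3 234.3] [380.3 236.4] [0.6483 0.2376] [0.644  0.2413]
[0.6005 0.2453 0.2182] [-0.6 -0.7  0.9]
```

Emit:
{"op": "send_rows", "data": {"moves": [-0.1, -0.5, 0, 0, 0, 0, 0.6, -0.1, -0.9, 0, 0, 0, 0, 0.6, -0.2, -0.9, 0, 0, 0, 0, 0.6, -0.2, -0.9, 0, 0, 0, 0, 0.6, -0.1, -0.9, 0, 0, 0, 0, 0.6, -0.1, -0.9, 0, 0, 0, 0, 0.6, 0, -0.9, 0, 0, 0, 0, 0.6, 0, -0.9, 0, 0, 0, 0, 0.6]}}

```text
time: 31.25
ee_pos: [0.58, 0.0736, 0.2146]
tcp_rot: [180.0, 0.0, 174.8]
wrist_force: [0.2, -0.2, -0.7]
opening: 0.025
grasp_force: 29.5
```

Emit:
{"op": "send_rows", "data": {"moves": [0, -0.9, 0, 0, 0, 0, 0.6, 0, -0.9, 0, 0, 0, 0, 0.6, 0, -0.6, 0, 0, 0, 0, 0.6, 0, 0, 0, 0, 0, 0, 0.6, 0, 0, -0.9, 0, 0, 0, 0.6, 0, 0, -1, 0, 0, 0, 0.6, 0, 0, -1, 0, 0, 0, 0.6, 0, 0, -1, 0, 0, 0, 0.6]}}

```text
time: 32.25
ee_pos: [0.58, 0.0159, 0.1162]
tcp_rot: [180.0, 0.0, 174.8]
wrist_force: [-0.2, 0.4, -1.0]
opening: 0.025
grasp_force: 29.5
```

Emit:
{"op": "send_rows", "data": {"moves": [0, 0, -0.8, 0, 0, 0, 0.6, 0, 0, -0.4, 0, 0, 0, 0.6, 0, 0, -0.3, 0, 0, 0, 0.6, 0, 0, 0, 0, 0, 0, 0.6]}}

```text
time: 32.75
ee_pos: [0.58, 0.0153, 0.0795]
tcp_rot: [180.0, -0.0, 174.8]
wrist_force: [0.1, -0.2, -0.2]
opening: 0.0247
grasp_force: 29.5
```

Emit:
{"op": "send_rows", "data": {"moves": [0, 0, -0.1, 0, 0, 0, 0.6, 0, 0, -0.06, 0, 0, 0, 0.6, 0, 0, 0, 0, 0, 0, 0.6]}}

```text
time: 33.12
ee_pos: [0.58, 0.0151, 0.0756]
tcp_rot: [-180.0, 0.0, 174.8]
wrist_force: [0.2, -0.1, 0.5]
opening: 0.0252
grasp_force: 29.5
```

Emit:
{"op": "send_rows", "data": {"moves": [0, 0, -0.05, 0, 0, 0, 0.6, 0, 0, 0, 0, 0, 0, 0.35, 0, 0, 0, 0, 0, 0, 0.1, 0, 0, 0, 0, 0, 0, -0.2, 0, 0, 0, 0, 0, 0, -0.4, 0, 0, 0.6, 0, 0, 0, -0.4, 0, 0, 1, 0, 0, 0, -0.4, 0, 0, 1, 0, 0, 0, -0.4], "squeeze": 20}}

```text
time: 34.12
ee_pos: [0.58, 0.0151, 0.1411]
tcp_rot: [180.0, 0.0, 174.8]
wrist_force: [0.3, -0.8, -0.9]
opening: 0.0595
grasp_force: 0.0
```

Emit:
{"op": "send_rows", "data": {"moves": [0, 0, 1, 0, 0, 0, -0.4, 0.3, 0.9, 0, 0, 0, 0, -0.4, 0.3, 1, 0, 0, 0, 0, -0.4, 0.3, 1, 0, 0, 0, 0, -0.4, 0.3, 1, 0, 0, 0, 0, -0.4, 0.3, 1, 0, 0, 0, 0, -0.4, 0.3, 1, 0, 0, 0, 0, -0.4, 0.3, 1, 0, 0, 0, 0, -0.4]}}

```text
time: 35.12
ee_pos: [0.6329, 0.1889, 0.1649]
tcp_rot: [180.0, 0.0, 174.8]
wrist_force: [1.1, -0.2, -0.0]
opening: 0.0598
grasp_force: 0.0
```

Emit:
{"op": "send_rows", "data": {"moves": [0.3, 1, 0, 0, 0, 0, -0.4, 0.1, 0.9, 0, 0, 0, 0, -0.4, 0, 0.2, 0, 0, 0, 0, -0.4, 0, 0, 0, 0, 0, 0, -0.4, 0, 0, 0, 0, 0, 0, -0.4]}}

```text
time: 35.75
ee_pos: [0.6424, 0.2394, 0.1645]
tcp_rot: [-180.0, 0.0, 174.8]
wrist_force: [0.2, 0.2, -0.1]
opening: 0.0597
grasp_force: 0.0
```

```bash
python3 -c "
from h import *
check(['brown'])"
```

```text
brown [380.3 234.3] [380.3 236.5] [0.6485 0.2375] [0.644  0.2413]
[0.6425 0.2393 0.1646] [1.  0.5 0.6]
```

Emit:
{"op": "send_rows", "data": {"moves": [0.05, 0.06, -0.6, 0, 0, 0, -0.4, 0, 0, -0.9, 0, 0, 0, -0.4, 0, 0, -1, 0, 0, 0, -0.4, 0, 0, -1, 0, 0, 0, -0.4, 0, 0, -0.08, 0, 0, 0, -0.3, 0, 0, 0, 0, 0, 0, -0.1]}}

```text
time: 36.55
ee_pos: [0.6438, 0.2415, 0.0751]
tcp_rot: [180.0, 0.0, 174.8]
wrist_force: [1.1, -0.3, -0.5]
opening: 0.0467
grasp_force: 0.0
```

Emit:
{"op": "send_rows", "data": {"moves": [0, 0, 0, 0, 0, 0, 0.1, 0, 0, 0, 0, 0, 0, 0.3, 0, 0, 0, 0, 0, 0, 0.6, 0, 0, 0, 0, 0, 0, 0.6, 0, 0, 0, 0, 0, 0, 0.6]}}

```text
time: 37.17
ee_pos: [0.6441, 0.2418, 0.0756]
tcp_rot: [180.0, 0.1, 174.8]
wrist_force: [0.4, 0.1, 5.4]
opening: 0.0254
grasp_force: 19.9
```

Emit:
{"op": "send_rows", "data": {"moves": [0, 0, 0.2, 0, 0, 0, 0.6, 0, 0, 0.4, 0, 0, 0, 0.6, 0, 0, 0.6, 0, 0, 0, 0.6, 0, 0, 0.8, 0, 0, 0, 0.6, 0, 0, 1, 0, 0, 0, 0.6, 0, 0, 1, 0, 0, 0, 0.6, 0, 0, 1, 0, 0, 0, 0.6, 0, 0, 0.6, 0, 0, 0, 0.6], "squeeze": 30}}

```text
time: 38.17
ee_pos: [0.644, 0.2417, 0.2175]
tcp_rot: [179.9, 0.1, 174.8]
wrist_force: [0.7, 0.9, -0.0]
opening: 0.0251
grasp_force: 29.5
```

Emit:
{"op": "send_rows", "data": {"moves": [-0.1, -0.5, 0, 0, 0, 0, 0.6, -0.1, -0.9, 0, 0, 0, 0, 0.6, -0.2, -0.9, 0, 0, 0, 0, 0.6, -0.2, -0.9, 0, 0, 0, 0, 0.6, -0.1, -0.9, 0, 0, 0, 0, 0.6, -0.1, -0.9, 0, 0, 0, 0, 0.6, 0, -0.9, 0, 0, 0, 0, 0.6, 0, -0.9, 0, 0, 0, 0, 0.6]}}

```text
time: 39.17
ee_pos: [0.6238, 0.0701, 0.2148]
tcp_rot: [-180.0, 0.0, 174.8]
wrist_force: [-0.1, -0.6, 0.3]
opening: 0.0248
grasp_force: 29.5
```

Emit:
{"op": "send_rows", "data": {"moves": [0, -0.9, 0, 0, 0, 0, 0.6, 0, -0.9, 0, 0, 0, 0, 0.6, 0, -0.5, 0, 0, 0, 0, 0.6, 0, 0, 0, 0, 0, 0, 0.6, 0, 0, -0.9, 0, 0, 0, 0.6, 0, 0, -1, 0, 0, 0, 0.6, 0, 0, -1, 0, 0, 0, 0.6, 0, 0, -1, 0, 0, 0, 0.6]}}

```text
time: 40.17
ee_pos: [0.6237, 0.015, 0.1164]
tcp_rot: [180.0, 0.0, 174.9]
wrist_force: [0.8, 0.5, -0.7]
opening: 0.0249
grasp_force: 29.5
```

Emit:
{"op": "send_rows", "data": {"moves": [0, 0, -0.8, 0, 0, 0, 0.6, 0, 0, -0.4, 0, 0, 0, 0.6, 0, 0, -0.3, 0, 0, 0, 0.6, 0, 0, 0, 0, 0, 0, 0.6]}}

```text
time: 40.67
ee_pos: [0.6237, 0.0143, 0.0798]
tcp_rot: [-180.0, -0.0, 174.8]
wrist_force: [0.0, -0.6, 0.1]
opening: 0.0248
grasp_force: 29.5
```

Emit:
{"op": "send_rows", "data": {"moves": [0, 0, -0.08, 0, 0, 0, 0.6, 0, 0, -0.06, 0, 0, 0, 0.6, 0, 0, 0, 0, 0, 0, 0.6]}}

```text
time: 41.05
ee_pos: [0.6238, 0.0141, 0.0764]
tcp_rot: [180.0, 0.0, 174.8]
wrist_force: [-0.0, 0.3, -0.8]
opening: 0.0249
grasp_force: 29.5
```

Emit:
{"op": "send_rows", "data": {"moves": [0, 0, -0.06, 0, 0, 0, 0.6, 0, 0, 0, 0, 0, 0, 0.35, 0, 0, 0, 0, 0, 0, 0.1, 0, 0, 0, 0, 0, 0, -0.2, 0, 0, 0, 0, 0, 0, -0.3, 0, 0, 0.6, 0, 0, 0, -0.3, 0, 0, 1, 0, 0, 0, -0.3, 0, 0, 1, 0, 0, 0, -0.3], "squeeze": 20}}

```text
time: 42.05
ee_pos: [0.6238, 0.0141, 0.1417]
tcp_rot: [180.0, 0.0, 174.8]
wrist_force: [0.2, -0.4, 0.9]
opening: 0.0558
grasp_force: 0.0
```

Emit:
{"op": "send_rows", "data": {"moves": [0, 0, 1, 0, 0, 0, -0.3, 0, 0, 1, 0, 0, 0, -0.3, -0.4, -1, 0.8, 0, 0, 0, -0.3, -0.4, -1, 0, 0, 0, 0, -0.3, -0.4, -1, 0, 0, 0, 0, -0.3, -0.4, -1, 0, 0, 0, 0, -0.3, 0, 0, 0, 0, 0, 0, -0.3]}}

```text
time: 42.92
ee_pos: [0.5834, -0.0872, 0.2112]
tcp_rot: [-180.0, 0.1, 174.7]
wrist_force: [0.6, 0.7, -0.5]
opening: 0.0554
grasp_force: 0.0
```

```bash
python3 - <<'E'
from h import *
np.set_printoptions(precision=4,suppress=True)
s=bot.camera("scene");t=bot.camera("top");e=bot.get_obs();print(e["ee_pos"],e["q"])
# scale plate marks as seen from scene (first crop), plate top z~.11
for n,p in(("shut?",(120,197)),("green",(192,185)),("m1",(222,172)),("m2",(245,185)),("open?",(257,204))):
    X=at(s,(p[0]/4+109.6,p[1]/4+309.6),.11); d=X[:2]-np.array([.628,-.333]); print(n,X[:2],np.linalg.norm(d),np.degrees(np.arctan2(d[1],-d[0])))
cv2.imwrite("pics/s3.png",cv2.resize(s["color"][180:410,100:400],None,fx=2.6,fy=2.6,interpolation=cv2.INTER_CUBIC)[:,:,::-1])
E
```

```text
[ 0.5839 -0.0858  0.2107] [-8.3646 10.134  13.4925 93.2977  0.0131 -3.1318]
shut? [ 0.5797 -0.3364] 0.04843695223525205 -4.05735895617662
green [ 0.5956 -0.3046] 0.04309527524884299 41.16079957113562
m1 [ 0.5984 -0.2892] 0.05283314178124402 55.905747850905904
m2 [ 0.6115 -0.2834] 0.05227646819680506 71.59988870693242
open? [ 0.624  -0.2835] 0.049622762592322324 85.42084537593784
```

View pics/s3.png

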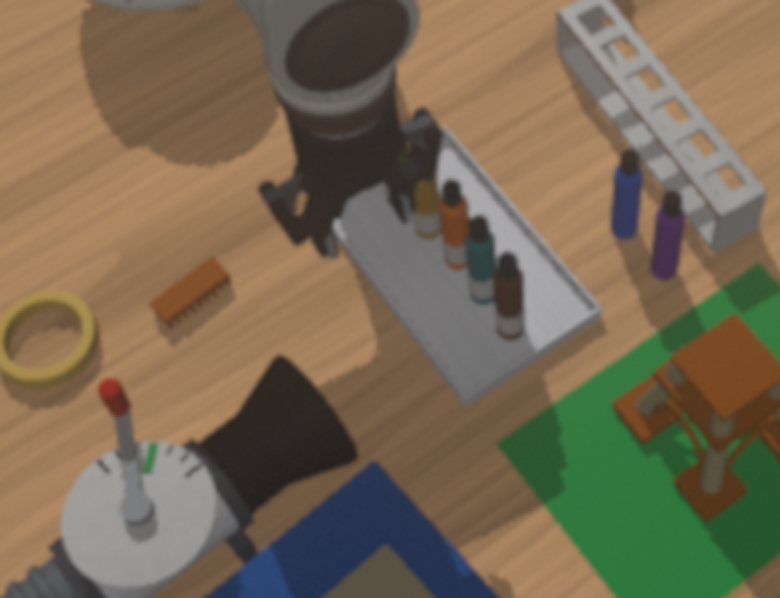

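All five bottles stand in the tray and the rack is empty and upright. The lever marks give a pivot at (0.628,-0.332) and a half-open knob position of about (0.564,-0.277).

Emit:
{"op": "send_rows", "data": {"moves": [-0.16, -0.9, 0, 0, 0, 0, -0.3, -0.16, -1, 0, 0, 0, 0, -0.3, -0.16, -1, 0, 0, 0, 0, -0.3, -0.16, -1, 0, 0, 0, 0, -0.3, -0.16, -1, 0, 0, 0, 0, -0.3, -0.16, -1, 0, 0, 0, 0, -0.3, -0.16, -1, 0, 0, 0, 0, -0.3, -0.16, -1, 0, 0, 0, 0, -0.3]}}

```text
time: 44.02
ee_pos: [0.5523, -0.2833, 0.2101]
tcp_rot: [180.0, 0.0, 174.9]
wrist_force: [0.3, -0.9, 0.0]
opening: 0.0554
grasp_force: 0.0
```

Emit:
{"op": "send_rows", "data": {"moves": [-0.2, -0.8, 0, 0, 0, 0, -0.3, 0, 0, 0, 0, 0, 0, -0.3, 0, 0, -0.6, 0, 0, 0, -0.3, 0, 0, -0.9, 0, 0, 0, -0.3, 0, 0, 0, 0, 0, 0, -0.3]}}

```text
time: 44.65
ee_pos: [0.5461, -0.302, 0.1698]
tcp_rot: [179.9, -0.2, 174.9]
wrist_force: [-0.8, 0.7, 0.1]
opening: 0.0558
grasp_force: 0.0
```

```bash
python3 - <<'E'
from h import *
s=bot.camera("scene");print(bot.get_obs()["ee_pos"])
cv2.imwrite("pics/k2.png",cv2.resize(s["color"][270:410,90:230],None,fx=4,fy=4,interpolation=cv2.INTER_CUBIC)[:,:,::-1])
E
```

```text
[ 0.54643657 -0.30234874  0.17132147]
```

View pics/k2.png

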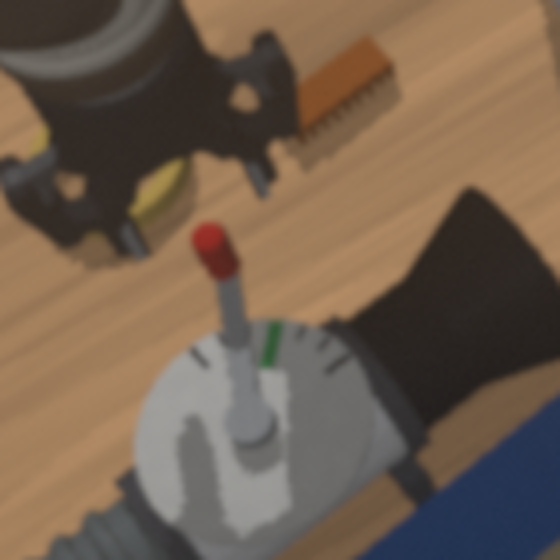

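The fingers straddle the knob (212,232), with the tips at (130,250) and (265,190). I go down and grip.

Emit:
{"op": "send_rows", "data": {"moves": [-0.08, 0, -0.6, 0, 0, 0, -0.3, 0, 0, -0.7, 0, 0, 0, -0.3, 0, 0, -0.5, 0, 0, 0, -0.3, 0, 0, 0, 0, 0, 0, 0, 0, 0, 0, 0, 0, 0, 0.3, 0, 0, 0, 0, 0, 0, 0.6, 0, 0, 0, 0, 0, 0, 0.8, 0, 0, 0, 0, 0, 0, 0.8]}}

```text
time: 45.7
ee_pos: [0.545, -0.3036, 0.128]
tcp_rot: [-180.0, 0.1, 174.8]
wrist_force: [0.7, 0.2, 5.4]
opening: 0.0173
grasp_force: 20.4
```

Emit:
{"op": "send_rows", "data": {"moves": [0.12, 0.31, 0, 0, 0, 0, 0.8, 0.15, 0.3, 0, 0, 0, 0, 0.8, 0.17, 0.28, 0, 0, 0, 0, 0.8, 0.2, 0.26, 0, 0, 0, 0, 0.8, 0, 0, 0, 0, 0, 0, 0.8, 0, 0, 0, 0, 0, 0, 0.8]}}

```text
time: 46.45
ee_pos: [0.5611, -0.274, 0.1277]
tcp_rot: [180.0, 0.0, 174.8]
wrist_force: [0.1, 0.8, 5.1]
opening: 0.0171
grasp_force: 20.8
```

Emit:
{"op": "send_rows", "data": {"moves": [0, 0, 0, 0, 0, 0, 0.4, 0, 0, 0, 0, 0, 0, 0, 0, 0, 0, 0, 0, 0, -0.3, 0, 0, 0.5, 0, 0, 0, -0.3, 0, 0, 1, 0, 0, 0, -0.3, 0, 0, 1, 0, 0, 0, -0.3, -0.5, 0, 1, 0, 0, 0, -0.3, -1, 0, 0, 0, 0, 0, -0.3]}}

```text
time: 47.45
ee_pos: [0.524, -0.2749, 0.2177]
tcp_rot: [-179.9, 0.2, 174.8]
wrist_force: [-1.0, 0.2, -0.2]
opening: 0.0552
grasp_force: 0.0
```

Emit:
{"op": "send_rows", "data": {"moves": [-1, 0, 0, 0, 0, 0, -0.3, -1, 0, 0, 0, 0, 0, -0.3, -1, 0, 0, 0, 0, 0, -0.3, -1, 0, 0, 0, 0, 0, -0.3, -1, 0, 0, 0, 0, 0, -0.3, 0, 0, 0, 0, 0, 0, -0.3]}}

```text
time: 48.2
ee_pos: [0.3973, -0.2748, 0.2162]
tcp_rot: [-179.9, 0.1, 174.7]
wrist_force: [0.6, -0.1, 0.4]
opening: 0.0556
grasp_force: 0.0
```

```bash
python3 - <<'E'
from h import *
np.set_printoptions(precision=4,suppress=True)
s=bot.camera("scene");t=bot.camera("top");print(bot.get_obs()["ee_pos"])
for n,c in(("s",s),("t",t)):
    i=c["color"].astype(int); m=(i[...,0]>100)&(i[...,1]<60)&(i[...,2]<60)
    p=proj(c,(.56,-.275,.15)); yy,xx=np.nonzero(m); k=np.hypot(xx-p[0],yy-p[1])<15
    print(n,xx[k].mean(),yy[k].mean(),k.sum(),at(c,(xx[k].mean(),yy[k].mean()),.145))
a=cv2.resize(s["color"][310:410,110:210],None,fx=4,fy=4,interpolation=cv2.INTER_CUBIC)
b=cv2.resize(t["color"][180:280,400:500],None,fx=4,fy=4,interpolation=cv2.INTER_CUBIC)
cv2.imwrite("pics/k3.png",np.hstack([a,b])[:,:,::-1])
E
```

```text
[ 0.3986 -0.2748  0.2156]
s 158.8918918918919 328.0810810810811 37 [ 0.5621 -0.2751  0.145 ]
t 460.03846153846155 233.53846153846155 26 [ 0.5658 -0.277   0.145 ]
```

View pics/k3.png

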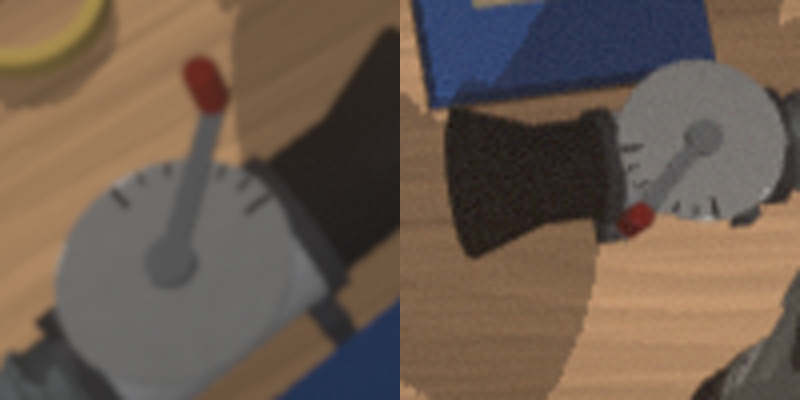

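The lever covers the green mark, midway between the symmetric ticks, so it reads about 45°. One last look at tray and rack, then I hand it in.

```bash
python3 - <<'E'
from h import *
s=bot.camera("scene");t=bot.camera("top")
a=cv2.resize(s["color"][150:350,210:410],None,fx=2,fy=2);b=cv2.resize(t["color"][190:320,240:390],(400,347))
b=np.vstack([b,np.zeros((53,400,3),np.uint8)])
cv2.imwrite("pics/f.png",np.hstack([a,b])[:,:,::-1])
E
```

```text
(no output)
```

View pics/f.png

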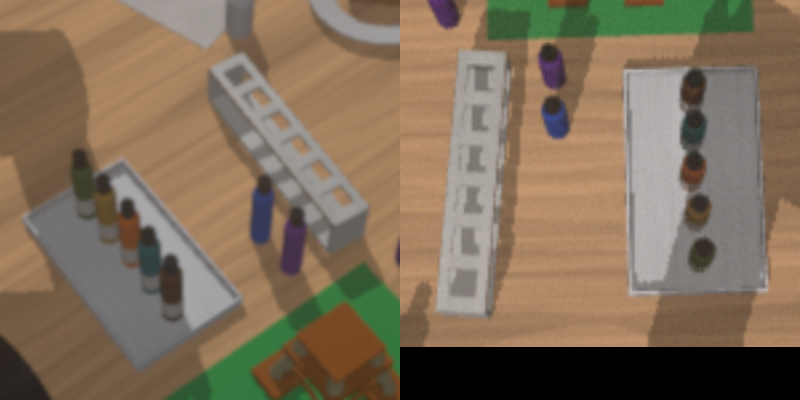

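Five bottles stand upright in a row in the tray, from brown (693,85) to green (702,255) in the right panel, and the empty rack is upright.

```bash
python3 -c "
from workcell import bot
print(bot.job_done())"
```

```text
the job is handed in; nothing more can be done
None
```

I handed the job in: the five bottles present (cream was absent) stand upright in the tray, the lever reads about 45° by camera (half open), and the rack stands empty and upright. The hand-in returned no verdict.

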